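# Clear and spring open the soap compartment to air it

## Task

The damp soap compartment needs airing, but the rose denture case has been left on its white push-to-open lid. With the fingertips, push the case sideways along the top until it stands wholly on the beige fixed shelf beside the lid, without lifting or tipping it and with the lid still shut. Then press the chrome spot on the lid to release its catch and draw back so that the lid springs up and stays ajar; leave the bottle, nailbrush, pill box and soap holder where they are.

Things in the scene. Friction and masses are not known exactly. Their poses are not given: they have to be found in the camera images.
- box: Beige ceramic soap box, fixed: 170 mm along its x, 310 along its y, 75 high; origin at the centre of its underside, z up, x away from the robot. The half at negative y is a closed fixed shelf: flat top 74 mm above the origin, y -155 to 0, x -85 to 85 mm. The half at positive y is the soap compartment under the white lid.
- lid (a joint): Hinge of the white touch-latch lid, rad: 0 shut and latched (it cannot be pulled open), down to -0.045 pressed in, 0.45 ajar at its stop. Pressed down 3 to 4 mm at the free edge (about 3 N there; bottoms at 7 mm) the catch lets go; as the finger withdraws a spring lifts the lid ajar, its free edge then 70 mm higher. It does not latch again.
- lid_edge (a point): Middle of the lid's free edge, the one nearest the robot, on its upper face. The lid is 163 mm (box x -83 to 80 mm) by 150 mm (box y 3 to 153 mm), 10 mm thick, its top 75 mm above the box's underside when shut, hinged along its far edge (box x = 80 mm). The point moves with the lid.
- lid_press (a point): Chrome press spot, a 26 mm disc on the lid's upper face (all but flush), 18 mm in from the middle of the lid's free edge; the point lies on the lid's surface and moves with it; z is the lid's upward normal.
- case_center (a point): Rose plastic denture case standing on the white lid: 90 mm along its x, 64 mm along its y, 32 mm tall, about 0.09 kg, flat underside; the point is its centre, 16 mm above its underside. Slides on the lid and the shelf; its x lies roughly along the box's x.
- bottle_center (a point): Bystander: amber glass pump bottle, 64 mm diameter, 150 mm tall to the top of its black pump head; point half-way up.
- nailbrush_center (a point): Bystander: wooden nailbrush lying bristles down, 85 x 38 x 30 mm; point at its centre.
- pillbox_center (a point): Bystander: round blue pill box with white lid, 68 mm diameter, 24 mm tall; point half-way up.
- soapholder_center (a point): Bystander: chrome soap holder, 85 x 105 mm, 25 mm tall; point about half-way up.
Mind the look-alikes: they are no part of the job. What is shaped like the part that bears case_center but orange is not meant.

How it is judged (in metres and radians):
On the way, in this order (a step that is already met when the one before it is completed fails the run):
1. the denture case stands on the fixed shelf, off the lid, with the lid still shut (y of case_center in the frame of box between -0.15 and -0.031 m and x of case_center in the frame of box between -0.08 and 0.08 m and z of case_center in the frame of box between 0.086 and 0.094 m and angle between case_center's own z axis and vertical below 0.06 rad and value of joint lid below 0.05 rad), for 0.2 s.
2. the lid has sprung ajar (value of joint lid above 0.25 rad), for 0.2 s.
At the end, for the whole second after the job is handed in: the lid rests ajar (over 0.35 rad) and the denture case stands flat (within 0.06 rad) on the fixed shelf, its centre at least 31 mm beyond the shelf's edge beside the lid and over the shelf (y of case_center in the frame of box between -0.15 and -0.031 m and x of case_center in the frame of box between -0.08 and 0.08 m and z of case_center in the frame of box between 0.086 and 0.094 m and angle between case_center's own z axis and vertical below 0.06 rad and value of joint lid above 0.35 rad and velocity of joint lid between -0.05 and 0.05 rad/s); the robot touches nothing.
It fails at once if the denture case is lifted (over 12 mm) or carried (z of case_center in the frame of box above 0.103 m).
It fails at once if the denture case is tipped over 0.3 rad or falls off the box (angle between case_center's own z axis and vertical above 0.3 rad or z of case_center in the frame of box below 0.075 m).
It fails at once if the lid opens while the denture case is still on it (value of joint lid above 0.06 rad and y of case_center in the frame of box above -0.02 m).
It fails at once if a bystander is moved over 25 mm or tipped over 0.3 rad (distance of any of bottle_center, nailbrush_center, pillbox_center, soapholder_center from where it was at the start of the episode above 0.025 m or angle between any of bottle_center, nailbrush_center, pillbox_center, soapholder_center's own z axis and vertical above 0.3 rad).
It also fails if it takes over 45 s, if anything falls off the work surface, if the arm or the gripper's body presses on something with over 40 N, if the wrist force passes 120 N, or if a joint passes its speed limit or range.

## Robot

A 6-joint arm with a two-finger parallel gripper is mounted at the origin on the work surface. World frame = base frame: x ahead of the robot, y to its left, z up, the work surface at z = 0. Lengths are in m, angles in degrees, forces in N, time in s.
With the tool pointing down it reaches from about 0.35 to 0.875 m from the base axis. Payload 4.2 kg.
Tool frame: the origin (TCP) lies midway between the tips of the shut fingers; the grasp point (between the pads) lies 19 mm behind it; z points along the fingers, y is the direction in which the jaws open and shut (so a half turn about z gives the same grasp; the last joint's range is limited). The gripper opens to 87 mm and grips with 3 to 60 N. Pads are 19 mm wide; open, the fingers measure 117 mm over their backs; the gripper's body (75 mm by 190 mm) begins 51 mm behind the grasp point.
Start: joints at [89.416, 22.042, 0.453, 0, -68.411, -14.817], TCP at [0.166, 0.603, 0.223] pointing down, gripper open.
Joint ranges: [-179.83, 179.83], [-69.29, 118.12], [-61.27, 80.66], [-181.25, 117.63], [-171.15, -9.14], [-177.46, 177.46]. Speed limits (degrees/s): [159.86, 159.86, 180, 180, 180, 180].

## Interface

Orientations are given as a 3x3 rotation matrix whose columns are the frame's x, y, z axes.
In Python, from station import r gives the robot as it stands.
- The arm moves only by the tool play_rows, never from a script. Its argument "commands" is a list that holds one entry, the list of rows, each a list of 7 numbers: the shift along the world's x, y, z in m, then the turn, a rotation vector about the world's x, y, z in rad, then the closure, from 0 (fully open) to 1 (shut). A call has 1 to 5 rows; each row is the pose to reach, as a shift and turn from the pose commanded when the call began; what a row does not reach only later rows make up. A row lasts 1/10 s, in which the tool goes at most 50 mm and 8.59 degrees, less where a joint would pass 70% of its speed; a pose out of reach is approached as far as the arm can. A call with a gripper value outside its range is refused whole. The fingers move at their own pace and stop on an object; the grip force is fixed at half the most. Time passes only in rows, so rows that repeat a pose let the fingers close. It gives the time, the measured TCP pose, the force and the opening at its end, in the units of the state.
- r.sense(): the state, without advancing time (a new reading comes with each control period).
- r.capture(name): name is "scene" or "top"; returns a dict with "image" (400x640x3 uint8, red, green, blue), "range_z" (400x640 float32, m along the optical axis (not along the pixel's ray), 0 where there is no reading), "intrinsics" (3x3 intrinsics, pixels), "extrinsics" (4x4, takes a point from camera to world coordinates). Camera axes: x right, y up, looking along -z (the intrinsics and any distortion apply to the point x, -y, -z); pixel columns grow to the right and rows downward; lengths in m; the calibration is good to about 2 mm. A picture is of the moment at which its call begins.
- r.finish_job(): hands the job in, once; it reports no verdict.
The state is a dict: "time_s": time; "joints": joint angles; "joint_velocities": joint speeds; "effort": joint torques, N m; "tcp_pos": TCP position; "ee_rot": TCP orientation; "wrist_force": force on the tool from outside, world axes, zero at the start; "moment": the same for the moment, N m; "gripper_width": opening from 0.0 (shut) to 1.0 (fully open).
Only numpy, scipy, OpenCV 4.12 (cv2) and the standard library are available. Lean on these libraries where they do the work, as an engineer would, in place of code of your own. Each camera call takes 0.05 s, during which the arm holds its last target. There are 200 camera calls.

## Working session

There is one attempt and no reset: what is moved stays moved. The work goes in short steps, Python scripts to look and compute and a tool call to move; the robot and the scene stay as the last step left them, time stands still between calls to the robot, and variables do not carry over. Pictures are saved under pics/ and viewed, about 8 in all and at most 12, crops included, and the job is handed in when it is done.

Besides the shell and the picture viewer there is one more tool, called after "Call:" in YAML: its name, and indented under it one key for each argument. play_rows: Moves the arm, as the interface text tells. Its arguments: {"type":"object","properties":{"commands":{"type":"array","items":{"type":"array","items":{"type":"array","items":{"type":"number"}}}}},"required":["commands"]}

```bash
mkdir -p pics; cat > h.py <<'E'
import numpy as np, cv2
from station import r
def cap(n):
    c=r.capture(n); return c
def save(c,name,box=None,scale=1):
    im=cv2.cvtColor(np.asarray(c["image"]),cv2.COLOR_RGB2BGR)
    if box: im=im[box[1]:box[3],box[0]:box[2]]
    if scale!=1: im=cv2.resize(im,None,fx=scale,fy=scale,interpolation=cv2.INTER_CUBIC)
    cv2.imwrite("pics/"+name+".png",im)
def cloud(c):
    K=np.array(c["intrinsics"]);T=np.array(c["extrinsics"]);z=np.array(c["range_z"])
    v,u=np.mgrid[:z.shape[0],:z.shape[1]]
    p=np.stack([(u-K[0,2])/K[0,0]*z,-(v-K[1,2])/K[1,1]*z,-z],-1)
    w=p@T[:3,:3].T+T[:3,3]; w[z==0]=np.nan
    return w
E
python3 - <<'E'
from h import *
s=r.sense();print(s)
for n in("scene","top"):
    c=cap(n);save(c,n+"0");np.savez("/tmp/"+n,**c);print(c["extrinsics"],c["intrinsics"])
E
```

```text
{'time_s': 0.0, 'joints': array([ 8.94157170e+01,  2.20895872e+01,  3.81501281e-01, -2.89833285e-02,
       -6.84109002e+01, -1.48164256e+01]), 'joint_velocities': array([-0.05897895,  0.06038323,  0.04314033,  0.06890547,  0.03798988,
        0.04108138]), 'effort': array([ 3.49292650e-04, -3.90671933e+01,  1.87411702e+01,  4.21970040e+00,
        1.11093177e-02, -1.87196479e-04]), 'tcp_pos': array([0.16580328, 0.60199428, 0.22148374]), 'ee_rot': array([[ 9.64042563e-01, -2.65747428e-01, -4.91519229e-04],
       [-2.65747872e-01, -9.64040340e-01, -2.07175027e-03],
       [ 7.67179431e-05,  2.12787563e-03, -9.99997733e-01]]), 'wrist_force': array([0.45431506, 0.05475968, 0.26494749]), 'moment': array([-0.00241309, -0.01902846,  0.05602824]), 'gripper_width': 0.9984096451938195}
[[-0.62788162 -0.56864213  0.53142337  1.04575568]
 [ 0.77820947 -0.4695909   0.41698251  0.37448923]
 [ 0.01243776  0.67537435  0.73737019  0.71853492]
 [ 0.          0.          0.          1.        ]] [[391.24299809   0.         319.4500868 ]
 [  0.         391.24299809 198.86950714]
 [  0.           0.           1.        ]]
[[-0.01115324  0.99158771 -0.12895511  0.4957352 ]
 [-0.99993156 -0.0115155  -0.00206391  0.02620471]
 [-0.00353153  0.12892327  0.99164828  1.09139836]
 [ 0.          0.          0.          1.        ]] [[430.9543103    0.         316.76555344]
 [  0.         430.9543103  197.08818994]
 [  0.           0.           1.        ]]
```

View pics/scene0.png

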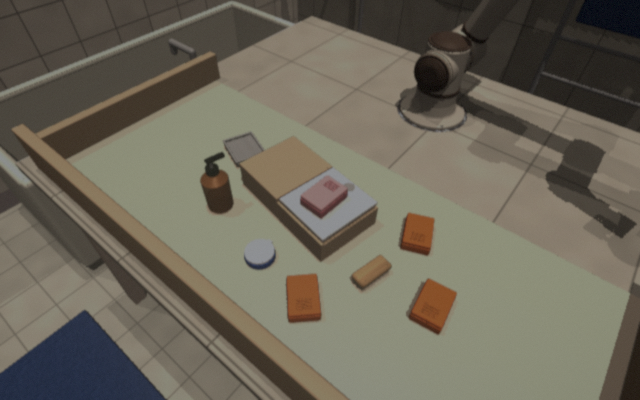

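View pics/top0.png

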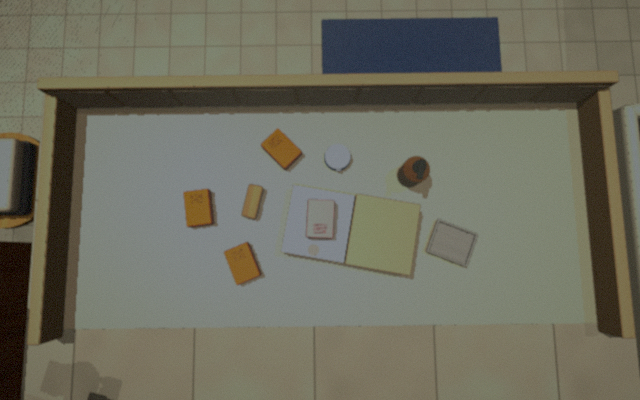

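The rose case is at (325,195) in the scene view and (320,218) in the top view, on the white lid. The beige shelf is to its right in the top view, towards -y. The three orange look-alikes lie on the table at (303,297), (418,233) and (433,305) in the scene view. Only the rose one fits the description. Next I'll measure and check a crop.

```bash
python3 - <<'E'
from h import *
c=dict(np.load("/tmp/top.npz"));save(c,"crop0",(270,170,490,290),3.5)
w=cloud(c);z=w[...,2];hsv=cv2.cvtColor(c["image"],cv2.COLOR_RGB2HSV)
reg=np.zeros(z.shape,bool);reg[170:300,270:440]=1
def rect(m,n):
    m=cv2.morphologyEx(m.astype(np.uint8),cv2.MORPH_OPEN,np.ones((3,3)))
    k,l,st,_=cv2.connectedComponentsWithStats(m);i=1+np.argmax(st[1:,4]);m=l==i
    p=w[m][:,:2].astype(np.float32);(cx,cy),sz,a=cv2.minAreaRect(p)
    print(n,"c",round(cx,4),round(cy,4),"size",np.round(sz,4),"ang",round(a,2),"z",np.nanmedian(z[m]).round(4),m.sum())
    return m
print(np.nanpercentile(z[reg],[5,50,95]))
t=rect(reg&(z>.055)&(z<.16),"boxall")
k=rect(reg&(z>.095)&(z<.125),"case")
S=reg&(z>.06)&(z<.09)
for p in [(300,205),(340,255),(313,250),(385,235),(320,205)]: print(p,w[p[1],p[0]].round(4),hsv[p[1],p[0]])
sh=rect(S&(hsv[...,1]>70)&(hsv[...,0]<40),"shelf"); rect(S&~sh&(hsv[...,1]<70),"lid")
reg[:]=0;reg[100:300,160:500]=1
m=(reg&(z>.012)).astype(np.uint8);n,l,st,ct=cv2.connectedComponentsWithStats(m)
for i in range(1,n):
    if st[i,4]>60:
        q=w[l==i];print(ct[i].round(),np.nanmin(q,0).round(3),np.nanmax(q,0).round(3))
E
```

```text
[-0.00205191  0.00355518  0.10230756]
boxall c 0.5532 -0.05 size [0.3103 0.1706] ang 79.41 z 0.0745 9221
case c 0.5746 0.0219 size [0.0631 0.0884] ang 86.07 z 0.1068 1036
(300, 205) [0.6096 0.0684 0.0731] [105  22 142]
(340, 255) [ 0.4908 -0.0244  0.0753] [109  20 143]
(313, 250) [0.5031 0.0386 0.0728] [ 23  25 134]
(385, 235) [ 0.5362 -0.1312  0.074 ] [ 33  63 133]
(320, 205) [0.6049 0.021  0.1111] [ 39  14 130]Traceback (most recent call last):
  File "<stdin>", line 16, in <module>
  File "<stdin>", line 7, in rect
    return _wrapfunc(a, 'argmax', axis=axis, out=out, **kwds)
    return bound(*args, **kwds)
ValueError: attempt to get argmax of an empty sequence
```

View pics/crop0.png

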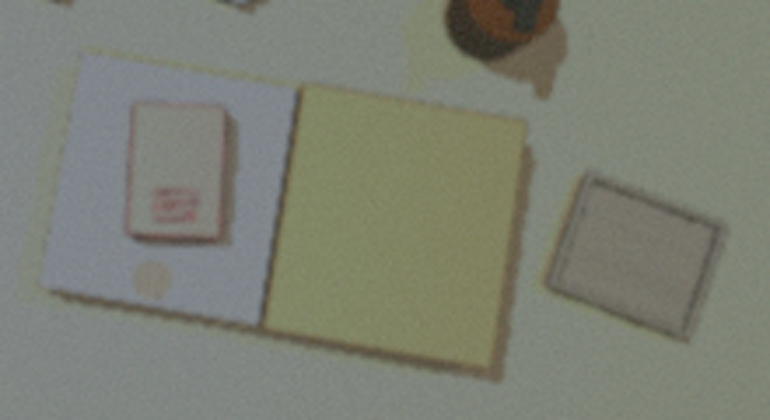

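The crop shows the rose-edged case at (180,172), the chrome spot at (152,280) near the edge facing the robot, and the shelf on the right. The measured sizes agree with those given: box 310×171, case 88×63, case top at z = 0.107. The spot's predicted position also matches its depth reading within 1 mm. The box yaw is -10.6°. I'm moving above the +y side of the case, jaw axis along box x and the fingers half open so both tips push.

Call:
play_rows:
  commands:
    - [[0.028,-0.0346,0,0,0,-0.099,0.48],[0.056,-0.0692,0,0,0,-0.198,0.48],[0.084,-0.1038,0,0,0,-0.297,0.48],[0.112,-0.1384,0,0,0,-0.396,0.48],[0.14,-0.173,0,0,0,-0.496,0.48]]

```text
time_s: 0.6
tcp_pos: [0.3066, 0.4278, 0.2222]
ee_rot: [[0.719, -0.695, -0.0], [-0.695, -0.719, -0.001], [0.0, 0.001, -1.0]]
wrist_force: [0.6, 0.4, -0.0]
gripper_width: 0.628
```

Call:
play_rows:
  commands:
    - [[0.028,-0.0346,0,0,0,-0.099,0.48],[0.056,-0.0692,0,0,0,-0.198,0.48],[0.084,-0.1038,0,0,0,-0.297,0.48],[0.112,-0.1384,0,0,0,-0.396,0.48],[0.14,-0.173,0,0,0,-0.496,0.48]]

```text
time_s: 1.1
tcp_pos: [0.4466, 0.2548, 0.2224]
ee_rot: [[0.301, -0.954, -0.0], [-0.954, -0.301, -0.0], [0.0, 0.0, -1.0]]
wrist_force: [0.8, 0.2, 0.1]
gripper_width: 0.524
```

Call:
play_rows:
  commands:
    - [[0.028,-0.0346,0,0,0,-0.099,0.48],[0.056,-0.0692,0,0,0,-0.198,0.48],[0.084,-0.1038,0,0,0,-0.297,0.48],[0.112,-0.1384,0,0,0,-0.396,0.48],[0.1405,-0.173,0,0,0,-0.496,0.48]]

```text
time_s: 1.6
tcp_pos: [0.5871, 0.0819, 0.2222]
ee_rot: [[-0.189, -0.982, -0.001], [-0.982, 0.189, -0.0], [0.0, 0.001, -1.0]]
wrist_force: [0.6, 1.9, -0.0]
gripper_width: 0.522
```

```bash
python3 - <<'E'
from h import *
s=r.sense();print(s["tcp_pos"].round(4),s["ee_rot"].round(3),s["gripper_width"],s["wrist_force"].round(2),s["joints"].round(1))
c=dict(np.load("/tmp/top.npz"));w=cloud(c);z=w[...,2]
R=np.array([[.983,-.184],[.184,.983]])
m=np.zeros(z.shape,bool);m[145:200,390:445]=1
q=w[m&(z>.03)];print("bottle",np.nanmin(q,0).round(3),np.nanmax(q,0).round(3)); 
h=q[q[:,2]>.11];b=(h[:,:2]-[.5532,-.05])@R.T; print(len(h),b.min(0),b.max(0))
b=(q[:,:2]-[.5532,-.05])@np.array([[.983,.184],[-.184,.983]]); print("chk",b.min(0),b.max(0))
save(cap("scene"),"s1")
E
```

```text
[0.5871 0.0819 0.2222] [[-0.189 -0.982 -0.001]
 [-0.982  0.189 -0.   ]
 [ 0.     0.001 -1.   ]] 0.5223466436128386 [ 0.57  1.88 -0.01] [ 23.6  18.9  -4.3  -0.  -66.8 -34.5]
bottle [ 0.656 -0.238  0.03 ] [ 0.722 -0.175  0.154]
199 [ 0.12924947 -0.14326952] [ 0.17848018 -0.11360725]
chk [ 0.12924947 -0.1600433 ] [ 0.19444022 -0.09722514]
```

View pics/s1.png

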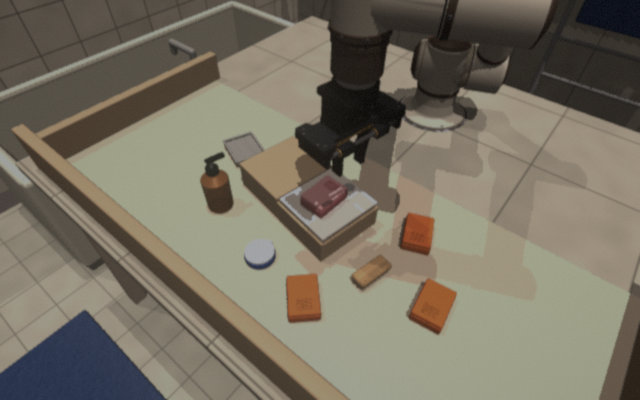

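The picture shows the open fingers above the lid, at (350,160), where the measured pose projects. The bottle is well clear at box x > 0.129. Lowering beside the case to about 11 mm above the lid.

Call:
play_rows:
  commands:
    - [[0,0.002,-0.04,0,0,0,0.48],[0,0.002,-0.08,0,0,0,0.48],[0,0.002,-0.11,0,0,0,0.48],[0,0.002,-0.128,0,0,0,0.48],[0,0.002,-0.136,0,0,0,0.48]]

```text
time_s: 2.15
tcp_pos: [0.5848, 0.0849, 0.0838]
ee_rot: [[-0.185, -0.983, -0.005], [-0.983, 0.185, -0.002], [0.003, 0.004, -1.0]]
wrist_force: [-0.3, -0.4, -0.2]
gripper_width: 0.518
```

```bash
python3 - <<'E'
from h import *
s=r.sense();print(s["tcp_pos"].round(4),s["gripper_width"],s["wrist_force"].round(2))
c=cap("scene");save(c,"s2",(220,110,420,260),4)
E
```

```text
[0.5848 0.0849 0.0838] 0.5180159200739808 [-0.27 -0.44 -0.17]
```

View pics/s2.png

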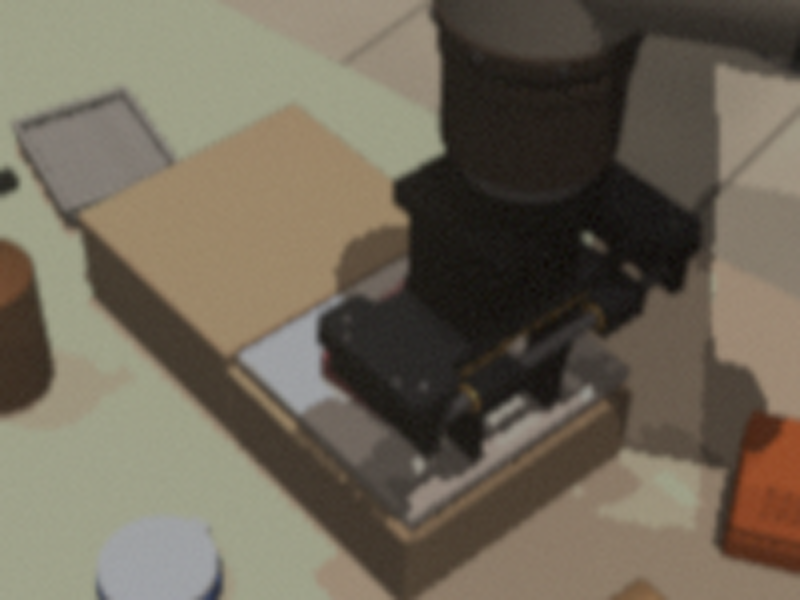

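The fingertips stand on the lid's +y end at about (460,440) and (545,380) in the crop, beside the case and free of contact (force about 0). Pushing along box -y.

Call:
play_rows:
  commands:
    - [[-0.0018,-0.0098,0.001,0,0,0,0.48],[-0.0037,-0.0197,0.001,0,0,0,0.48],[-0.0055,-0.0295,0.001,0,0,0,0.48],[-0.0074,-0.0393,0.001,0,0,0,0.48],[-0.0092,-0.0491,0.001,0,0,0,0.48]]

```text
time_s: 2.7
tcp_pos: [0.5775, 0.0356, 0.0884]
ee_rot: [[-0.185, -0.983, 0.002], [-0.983, 0.185, 0.001], [-0.001, -0.002, -1.0]]
wrist_force: [0.7, 1.7, 0.5]
gripper_width: 0.521
```

```bash
python3 - <<'E'
from h import *
s=r.sense();print(s["tcp_pos"].round(4),s["gripper_width"],s["wrist_force"].round(2))
c=cap("scene");save(c,"s3",(220,110,420,260),4)
E
```

```text
[0.5775 0.0356 0.0884] 0.5210222370681267 [0.69 1.73 0.53]
```

View pics/s3.png

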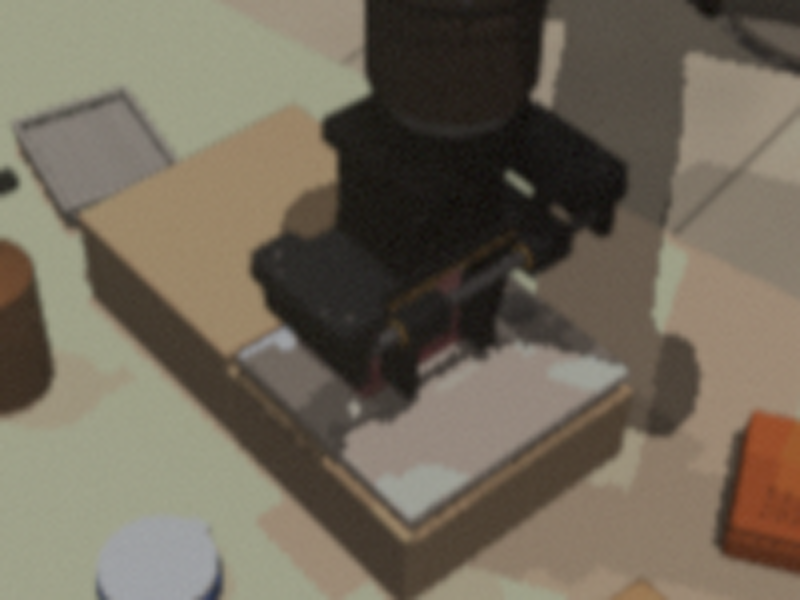

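The case is seen behind both fingertips, standing flat, lid shut, with 1.8 N on the fingers. I'll keep pushing.

Call:
play_rows:
  commands:
    - [[-0.0018,-0.0098,-0.001,0,0,0,0.48],[-0.0037,-0.0197,-0.001,0,0,0,0.48],[-0.0055,-0.0295,-0.001,0,0,0,0.48],[-0.0074,-0.0393,-0.001,0,0,0,0.48],[-0.0092,-0.0491,-0.001,0,0,0,0.48]]

```text
time_s: 3.25
tcp_pos: [0.5679, -0.0135, 0.0865]
ee_rot: [[-0.185, -0.983, -0.0], [-0.983, 0.185, -0.0], [0.0, 0.0, -1.0]]
wrist_force: [1.1, 1.6, 0.3]
gripper_width: 0.52
```

Call:
play_rows:
  commands:
    - [[-0.0018,-0.0098,0,0,0,0,0.48],[-0.0037,-0.0197,0,0,0,0,0.48],[-0.0055,-0.0295,0,0,0,0,0.48],[-0.0074,-0.0393,0,0,0,0,0.48],[-0.0092,-0.0491,0,0,0,0,0.48]]

```text
time_s: 3.75
tcp_pos: [0.5586, -0.0626, 0.0865]
ee_rot: [[-0.185, -0.983, -0.0], [-0.983, 0.185, -0.0], [0.0, 0.0, -1.0]]
wrist_force: [0.1, 0.8, 0.1]
gripper_width: 0.524
```

Call:
play_rows:
  commands:
    - [[-0.0009,-0.005,0,0,0,0,0.48],[-0.0017,-0.009,0,0,0,0,0.48],[-0.0017,-0.009,0,0,0,0,0.48]]

```text
time_s: 4.05
tcp_pos: [0.557, -0.0712, 0.0866]
ee_rot: [[-0.185, -0.983, -0.0], [-0.983, 0.185, -0.0], [0.0, 0.0, -1.0]]
wrist_force: [0.7, -0.2, 0.3]
gripper_width: 0.518
```

```bash
python3 - <<'E'
from h import *
s=r.sense();print(s["tcp_pos"].round(4),s["gripper_width"],s["wrist_force"].round(2))
print("boxframe",(s["tcp_pos"][:2]-[.5532,-.05])@np.array([[.983,.184],[-.184,.983]]))
c=cap("scene");save(c,"s4",(200,90,420,255),3.6)
E
```

```text
[ 0.557  -0.0712  0.0866] 0.5183692441605212 [ 0.65 -0.19  0.3 ]
boxframe [ 0.00768549 -0.02015561]
```

View pics/s4.png

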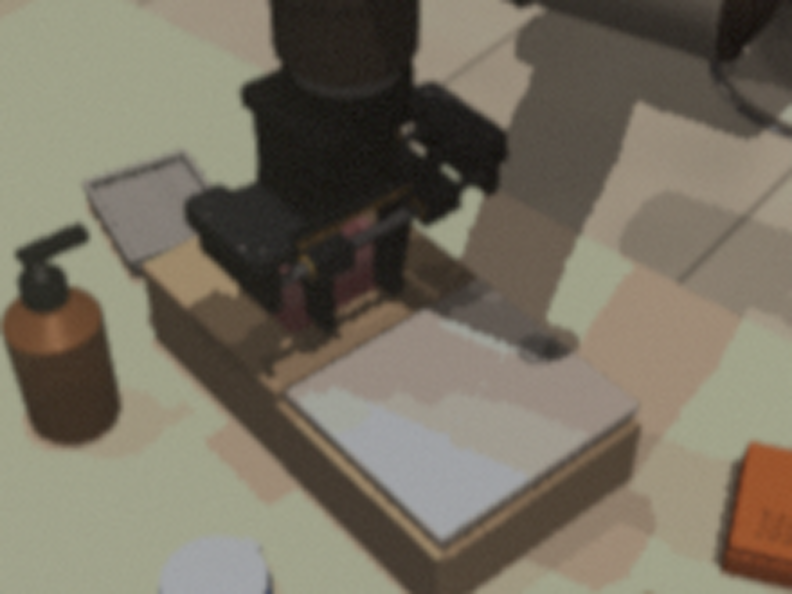

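The case stands on the shelf behind the fingers at (340,265), clear of the lid seam, and the lid is shut. Backing off, rising, shutting the fingers and going above the chrome spot, which is at world (0.5034, 0.0387).

Call:
play_rows:
  commands:
    - [[0.002,0.01,0.001,0,0,0,0.48],[0.004,0.022,0.001,0,0,0,0.48],[0.004,0.025,0.03,0,0,0,0.7],[-0.01,0.055,0.06,0,0,0,1],[-0.035,0.09,0.06,0,0,0,1]]

```text
time_s: 4.6
tcp_pos: [0.526, 0.0214, 0.1506]
ee_rot: [[-0.185, -0.983, 0.01], [-0.983, 0.185, 0.002], [-0.003, -0.009, -1.0]]
wrist_force: [0.5, 2.0, 0.2]
gripper_width: 0.326
```

Call:
play_rows:
  commands:
    - [[-0.018,0.02,0,0,0,0,1],[-0.018,0.02,0,0,0,0,1],[-0.018,0.02,0,0,0,0,1]]

```text
time_s: 4.9
tcp_pos: [0.5043, 0.0407, 0.147]
ee_rot: [[-0.182, -0.983, 0.001], [-0.983, 0.182, 0.0], [-0.0, -0.001, -1.0]]
wrist_force: [0.6, 0.2, -0.1]
gripper_width: 0.066
```

```bash
python3 - <<'E'
from h import *
s=r.sense();print(s["tcp_pos"].round(4),s["gripper_width"],s["wrist_force"].round(2))
c=cap("scene");save(c,"s5",(200,90,420,255),3.6)
for n in("scene","top"):
    if n=="top":c=cap(n)
    w=cloud(c);b=(w[...,:2]-[.5532,-.05])@np.array([[.983,-.184],[.184,.983]]).T
    m=(w[...,2]>.098)&(w[...,2]<.115)&(abs(b[...,0])<.085)&(b[...,1]<.0)&(b[...,1]>-.155)
    q=b[m].astype(np.float32);print(n,m.sum(),np.nanmedian(w[m][:,2]),cv2.minAreaRect(q) if len(q)>20 else "",q.min(0),q.max(0))
E
```

```text
[0.5043 0.0407 0.147 ] 0.06599989247560317 [ 0.6   0.21 -0.1 ]
scene 717 0.104741979531083 ((0.008070036768913269, -0.06265296041965485), (0.06510056555271149, 0.08904540538787842), 89.38282775878906) [-0.03666985 -0.09558447] [ 0.0526852  -0.03005374]
top 1045 0.10558699133501348 ((0.003203507512807846, -0.06248389929533005), (0.06215467303991318, 0.08825063705444336), 89.86644744873047) [-0.04086474 -0.09360573] [ 0.04735787 -0.0313652 ]
```

View pics/s5.png

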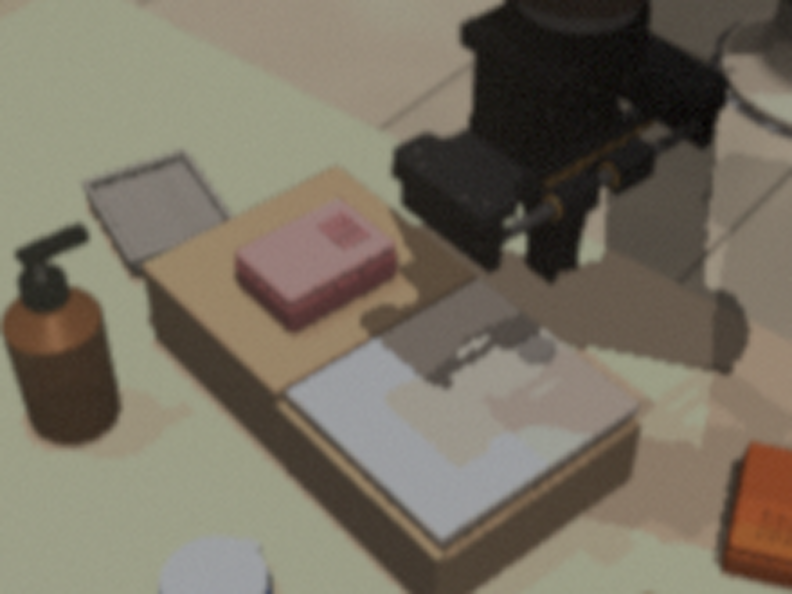

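The case is at box (0.005, -0.0625), flat and well inside the bounds, and both views agree. The fingers hang above the chrome spot at (537,350) in the crop. Descending to just above it.

Call:
play_rows:
  commands:
    - [[0,-0.001,-0.03,0,0,0,1],[0,-0.001,-0.052,0,0,0,1],[0,-0.001,-0.062,0,0,0,1],[0,-0.001,-0.067,0,0,0,1],[0,-0.001,-0.067,0,0,0,1]]

```text
time_s: 5.5
tcp_pos: [0.5045, 0.038, 0.0793]
ee_rot: [[-0.185, -0.983, -0.0], [-0.983, 0.185, -0.0], [0.001, 0.0, -1.0]]
wrist_force: [0.0, -0.8, 1.5]
gripper_width: 0.003
```

Call:
play_rows:
  commands:
    - [[0,0,-0.002,0,0,0,1],[0,0,-0.004,0,0,0,1],[0,0,-0.006,0,0,0,1],[0,0,-0.0075,0,0,0,1],[0,0,-0.0075,0,0,0,1]]

```text
time_s: 6.0
tcp_pos: [0.5047, 0.0384, 0.0725]
ee_rot: [[-0.185, -0.983, 0.001], [-0.983, 0.185, 0.0], [-0.001, -0.001, -1.0]]
wrist_force: [1.2, 0.2, 2.3]
gripper_width: 0.002
```

Call:
play_rows:
  commands:
    - [[0,0,-0.001,0,0,0,1],[0,0,-0.002,0,0,0,1],[0,0,-0.002,0,0,0,1]]

```text
time_s: 6.3
tcp_pos: [0.5047, 0.0384, 0.0702]
ee_rot: [[-0.185, -0.983, 0.001], [-0.983, 0.185, 0.0], [-0.001, -0.001, -1.0]]
wrist_force: [1.0, 0.7, 2.9]
gripper_width: 0.007
```

Call:
play_rows:
  commands:
    - [[0,0,-0.001,0,0,0,1],[0,0,-0.001,0,0,0,1]]

```text
time_s: 6.5
tcp_pos: [0.5047, 0.0384, 0.0692]
ee_rot: [[-0.185, -0.983, 0.001], [-0.983, 0.185, 0.0], [-0.0, -0.001, -1.0]]
wrist_force: [1.3, 0.3, 2.3]
gripper_width: 0.003
```

Call:
play_rows:
  commands:
    - [[0,0,0.005,0,0,0,1],[0,0,0.015,0,0,0,1],[0,0,0.035,0,0,0,1],[0,0,0.06,0,0,0,1],[0,0,0.09,0,0,0,1]]

```text
time_s: 7.0
tcp_pos: [0.5023, 0.0376, 0.1592]
ee_rot: [[-0.186, -0.983, -0.005], [-0.983, 0.186, -0.001], [0.002, 0.004, -1.0]]
wrist_force: [0.6, 0.1, 0.1]
gripper_width: 0.003
```

Call:
play_rows:
  commands:
    - [[0,0,0.03,0,0,0,1],[-0.01,0.02,0.05,0,0,0,1],[-0.02,0.04,0.07,0,0,0,1],[-0.03,0.06,0.08,0,0,0,1],[-0.03,0.06,0.08,0,0,0,1]]

```text
time_s: 7.5
tcp_pos: [0.4733, 0.0995, 0.241]
ee_rot: [[-0.183, -0.983, 0.002], [-0.983, 0.183, 0.002], [-0.002, -0.001, -1.0]]
wrist_force: [1.3, -0.0, -0.8]
gripper_width: 0.004
```

```bash
python3 - <<'E'
from h import *
s=r.sense();print(s["tcp_pos"].round(4),s["wrist_force"].round(2))
c=cap("scene");save(c,"s6")
for n in("scene","top"):
    if n=="top":c=cap(n)
    w=cloud(c);b=(w[...,:2]-[.5532,-.05])@np.array([[.983,-.184],[.184,.983]]).T
    m=(w[...,2]>.098)&(w[...,2]<.115)&(abs(b[...,0])<.085)&(b[...,1]<-.01)&(b[...,1]>-.155)
    q=b[m].astype(np.float32);print(n,m.sum(),np.nanmedian(w[m][:,2]),cv2.minAreaRect(q) if len(q)>20 else "")
    L=(b[...,1]>.01)&(b[...,1]<.145)&(abs(b[...,0])<.075)&(w[...,2]<.15)&(w[...,2]>.05)
    if L.sum()>50: print("lid slope rad",np.arctan(-np.polyfit(b[L][:,0],w[L][:,2],1)[0]),L.sum())
E
```

```text
[0.4733 0.0995 0.241 ] [ 1.33 -0.03 -0.84]
scene 720 0.10469594563486667 ((0.008317485451698303, -0.062343522906303406), (0.08886642009019852, 0.06362061947584152), 0.4466019868850708)
lid slope rad 0.4329055022163688 3717
top 1046 0.10577232851238283 ((0.002943269908428192, -0.06253838539123535), (0.06217232719063759, 0.08945655822753906), 89.86959075927734)
lid slope rad 0.43518403019619417 3051
```

View pics/s6.png

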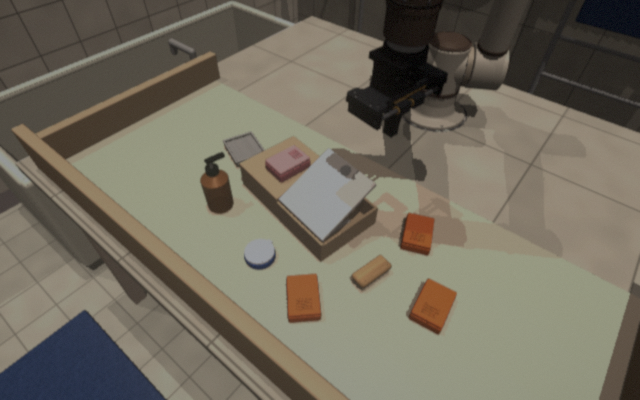

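The lid is ajar at about 0.435 rad, the case stands flat on the shelf at (287,160), the bystanders look unmoved and the gripper is clear. I'll let it settle briefly, then hand in.

Call:
play_rows:
  commands:
    - [[0,0,0,0,0,0,1],[0,0,0,0,0,0,1],[0,0,0,0,0,0,1],[0,0,0,0,0,0,1],[0,0,0,0,0,0,1]]

```text
time_s: 8.1
tcp_pos: [0.4742, 0.098, 0.2388]
ee_rot: [[-0.185, -0.983, -0.001], [-0.983, 0.185, -0.0], [0.0, 0.0, -1.0]]
wrist_force: [0.1, -0.6, 0.5]
gripper_width: 0.006
```

```bash
python3 -c "
from station import r
print(r.finish_job(), r.sense()['time_s'])"
```

```text
the job is handed in; nothing more can be done
the job is handed in; nothing more can be done
```

The job is done and handed in after about 8 s of the 45 s allowed; no verdict was reported. I pushed the rose case along the top with both fingertips until it stood on the shelf with the lid still shut. Then I shut the fingers, pressed the chrome spot about 6 mm down with 2–3 N, and drew back; the lid sprang up.

**Last checks:**
- **Case:** flat on the shelf at box y = -0.0625 m. Box x is 0.003 m from the top camera and 0.008 m from the scene camera, a difference within calibration. Its top is at z = 0.105–0.106 m, where 0.106 m is expected.
- **Lid:** ajar at about 0.435 rad in both cameras; the stop is at 0.45 rad and the requirement is over 0.35 rad. I measured it before the last half-second wait and did not measure its speed.
- **Bystanders:** they looked unmoved in the last picture, but I did not measure their positions.
- **Gripper:** clear of everything, with the wrist force near zero.

No check failed.

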